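# Load the filter rack in order of shade

## Robot

A 6-joint arm with a two-finger parallel gripper is mounted at the origin on the work surface. World frame = base frame: x ahead of the robot, y to its left, z up, the work surface at z = 0. Lengths are in mm, angles in rad, forces in N, time in s.
With the tool pointing down it reaches from about 350 to 1000 mm from the base axis. Payload 7.1 kg.
Tool frame: the origin (TCP) lies at the very end of the fingers, on their centre line; the grasp point (between the pads) lies 19 mm behind it; z points along the fingers, y is the direction in which the jaws open and shut (so a half turn about z gives the same grasp; the last joint's range is limited). The gripper opens to 85 mm and grips with 20 to 120 N. Pads are 22 mm wide; open, the fingers measure 114 mm over their backs; the gripper's body (76 mm by 85 mm) begins 54 mm behind the grasp point. The pads swing forward as they close: fully open they stand 13 mm farther back than shut.
Start: joints at [1.232, 0.423, 1.63, -0, 1.089, -0.019], TCP at [196.453, 593.305, 231.319] pointing down, gripper open.
Joint ranges: [-3, 3], [-0.9, 2.11], [0.09, 2.58], [-1.31, 4.45], [0.11, 2.69], [-2.54, 2.54]. Speed limits (rad/s): [2.39, 2.39, 3.01, 3.14, 3.14, 3.14].

## Interface

Orientations are given as [roll, pitch, yaw] about the fixed x, y, z axes, in that order (R = Rz(yaw) Ry(pitch) Rx(roll)).
In Python, from bench import * gives the robot as it stands. The module is installed in compiled form; this text tells all that it offers.
- The arm moves only by the tool apply_moves, never from a script. Its argument "deltas" is a list of rows, each a list of 7 numbers: the shift along the tool's x, y, z in cm, then the turn, a rotation vector about the tool's x, y, z in degrees, then the finger opening in cm, from 0 to 8.54. In form: [[x, y, z, wx, wy, wz, jaw], ...]. A call has exactly 8 rows; each row is the pose to reach, as a shift and turn from the pose commanded when the call began, along the tool's axes at that moment; what a row does not reach only later rows make up. A row lasts 1/8 s, in which the tool goes at most 62.5 mm and 10.7 degrees, less where a joint would pass 70% of its speed; a pose out of reach is approached as far as the arm can. A call with a gripper value outside its range is refused whole. The fingers move at their own pace and stop on an object; "force" is the grip in N (left out, the last holds). Time passes only in rows, so rows that repeat a pose let the fingers close, or fill a call up. It gives the time, the measured TCP pose, the force and the opening at its end, in the units of the state.
- get_state(): the state, without advancing time (a new reading comes with each control period).
- camera(name): name is "side" or "top"; returns (picture, depth): 384x512x3 uint8, red, green, blue; 384x512 float32, mm along the optical axis (not along the pixel's ray), 0 where there is no reading.
- camera_model(name): a dict with "intrinsics" (3x3 intrinsics, pixels), "world_to_cam" (4x4, takes a point from world to camera coordinates). Camera axes: x right, y down, z forward; pixel columns grow to the right and rows downward; lengths in mm; the calibration is good to about 2 mm. A picture is of the moment at which its call begins. camera_model takes no time and is no camera call.
- sign_off(): hands the job in, once; it reports no verdict.
The state is a dict: "time": time; "joints": joint angles; "qvel": joint speeds; "tau": joint torques, N m; "ee_pos": TCP position; "orientation": TCP orientation; "force": force on the tool from outside, world axes, zero at the start; "ft_torque": the same for the moment, N m; "opening": opening from 0.0 (shut) to 1.0 (fully open).
Only numpy, scipy, OpenCV 4.12 (cv2) and the standard library are available. Lean on these libraries where they do the work, as an engineer would, in place of code of your own. Each camera call takes 0.05 s, during which the arm holds its last target.

## Task

Load the four filter blocks into the sloped chutes of the filter rack, one in each, in order of shade: the palest in the chute next to the red-topped laser head, then darker and darker, so that the darkest is in the chute farthest from it. Let each slide right down so that it lies flat on the chute's floor against its stop, window up, and do not move the lens mount.

Things in the scene. Friction and masses are not known exactly. Their poses are not given: they have to be found in the camera images.
- filter_1: Blue-framed filter block with the palest (white) round window; the four differ only in shade. Square, 40 x 40 mm and 24 mm tall, 90 g; the round window (35 mm across) fills most of its top face. Origin: centre of its underside; z is its upward axis, x and y run square to its sides. Any quarter turn will do in a chute. Starts flat on the bench.
- filter_2: Blue-framed filter block with the second-palest (light grey) round window; the four differ only in shade. Square, 40 x 40 mm and 24 mm tall, 90 g; the round window (35 mm across) fills most of its top face. Origin: centre of its underside; z is its upward axis, x and y run square to its sides. Any quarter turn will do in a chute. Starts flat on the bench.
- filter_3: Blue-framed filter block with the second-darkest (dark grey) round window; the four differ only in shade. Square, 40 x 40 mm and 24 mm tall, 90 g; the round window (35 mm across) fills most of its top face. Origin: centre of its underside; z is its upward axis, x and y run square to its sides. Any quarter turn will do in a chute. Starts flat on the bench.
- filter_4: Blue-framed filter block with the darkest (black) round window; the four differ only in shade. Square, 40 x 40 mm and 24 mm tall, 90 g; the round window (35 mm across) fills most of its top face. Origin: centre of its underside; z is its upward axis, x and y run square to its sides. Any quarter turn will do in a chute. Starts flat on the bench.
- chute_1: One of four identical sloped chutes (white slippery floor, black side walls and stop), side by side at 66 mm spacing on an aluminium base rail 10 mm thick. Its number does NOT tell its place in the row: the four swap places. Origin: centre of its underside, 10 mm above the bench; x points uphill, roughly away from the robot, y along the row. More under chute_2 to 4.
- chute_2: A chute like chute_1 (same axes; place not told by number). Its floor slopes 22 degrees up along +x. The floor's lowest line, at the inner face of the stop, is at x = -55 mm, z = +14 mm; from there it runs 120 mm up along the slope. The stop at the low end, towards the robot, rises 12 mm above the floor; the upper end is open.
- chute_3: A chute like chute_1 (same axes; place not told by number). Inside width 48 mm between 4 mm thick side walls that rise 10 mm above the floor, square to it. A filter let go flat on the floor with its sides square to the chute slides down by itself to the stop.
- chute_4: A chute like chute_1 (same axes; place not told by number). A filter at rest against the stop leans 22 degrees and the centre of its underside is at x = -36.5 mm, y = 0 (4 mm play either way), z = +21.5 mm from the chute's origin.
- laser_head: Small fixed laser head, red top, black body, 85 x 70 mm, 54 mm tall, on the base rail at one end of the row of chutes (either end, it varies; a white power meter, 44 mm tall, is at the other). Axes parallel to the chutes'; origin: centre of its underside, 10 mm above the bench, in line with the chutes' origins. The chutes lie 91, 157, 223 and 289 mm from it along the row.
- lens_mount: Small standing lens mount, a silver ring with a violet lens on a dark 32 x 36 mm foot, 57 mm tall overall, loose, standing between the filters in front of the rack. Origin: centre of its underside. To be left alone.
Not all that is in view belongs to the job. What is shaped like the filter_4 but brown or turquoise is not meant.

How it is judged (in metres and radians):
At the end, for the whole second after the job is handed in: Each filter lies at rest, window up, flat on the floor of its own chute (leaning 22 degrees, within 6), down at the stop (within 8 mm along, 10 mm across, 5 mm in height); counted from the laser head the order is palest, second-palest, second-darkest, darkest ((y of filter_1 in the frame of laser_head between 0.081 and 0.101 m or y of filter_1 in the frame of laser_head between -0.101 and -0.081 m) and x of filter_1 in the frame of laser_head between -0.0445 and -0.0285 m and z of filter_1 in the frame of laser_head between 0.0165 and 0.0265 m and angle between filter_1's own z axis and vertical between 0.284 and 0.484 rad and linear speed of each of filter_1, filter_2, filter_3, filter_4 below 0.01 m/s and (y of filter_2 in the frame of laser_head between 0.147 and 0.167 m or y of filter_2 in the frame of laser_head between -0.167 and -0.147 m) and x of filter_2 in the frame of laser_head between -0.0445 and -0.0285 m and z of filter_2 in the frame of laser_head between 0.0165 and 0.0265 m and angle between filter_2's own z axis and vertical between 0.284 and 0.484 rad and (y of filter_3 in the frame of laser_head between 0.213 and 0.233 m or y of filter_3 in the frame of laser_head between -0.233 and -0.213 m) and x of filter_3 in the frame of laser_head between -0.0445 and -0.0285 m and z of filter_3 in the frame of laser_head between 0.0165 and 0.0265 m and angle between filter_3's own z axis and vertical between 0.284 and 0.484 rad and (y of filter_4 in the frame of laser_head between 0.279 and 0.299 m or y of filter_4 in the frame of laser_head between -0.299 and -0.279 m) and x of filter_4 in the frame of laser_head between -0.0445 and -0.0285 m and z of filter_4 in the frame of laser_head between 0.0165 and 0.0265 m and angle between filter_4's own z axis and vertical between 0.284 and 0.484 rad); the robot touches nothing.
It fails at once if the lens mount is moved by more than 15 mm (distance of lens_mount from where it was at the start of the episode above 0.015 m).
It fails at once if the lens mount is tipped by more than 20 degrees (angle between lens_mount's own z axis and vertical above 0.35 rad).
It also fails if it takes over 83 s, if anything falls off the work surface, if the arm or the gripper's body presses on something with over 40 N, if the wrist force passes 120 N, or if a joint passes its speed limit or range.

## Working session

There is one attempt and no reset: what is moved stays moved. The work goes in short steps, Python scripts to look and compute and a tool call to move; the robot and the scene stay as the last step left them, time stands still between calls to the robot, and variables do not carry over. Pictures are saved under pics/ and viewed, and the job is handed in when it is done.

Besides the shell and the picture viewer there is one more tool, called by a JSON object that holds its "fn" and its "kwargs", one argument or row to a line. apply_moves: Moves the arm, as the interface text tells. Its arguments: {"type":"object","properties":{"deltas":{"type":"array","items":{"type":"array","items":{"type":"number"}}},"force":{"type":"number"}},"required":["deltas"]}

```bash
mkdir -p pics; python3 - <<'E'
from bench import *
import cv2,numpy as np
print(get_state())
for n in("top","side"):
    p,d=camera(n); cv2.imwrite(f"pics/{n}0.png",cv2.cvtColor(p,cv2.COLOR_RGB2BGR)); np.save(f"{n}0_d.npy",d);np.save(f"{n}0_p.npy",p)
    m=camera_model(n);print(n,np.round(m["intrinsics"],2).tolist(),np.round(m["world_to_cam"],4).tolist(),(d>0).mean())
E
```

```text
{'time': 0.0, 'joints': array([ 1.23198561e+00,  4.23862427e-01,  1.63072350e+00,  2.11581799e-05,
        1.08856754e+00, -1.90102908e-02]), 'qvel': array([ 0.00039255,  0.00041131,  0.00152334, -0.00187065,  0.00051157,
       -0.00093821]), 'tau': array([ 4.39581272e-04, -5.57393539e+01, -2.81740093e+01,  1.55567710e-05,
        7.25262420e-03,  3.84390034e-06]), 'ee_pos': array([196.27648856, 592.79269841, 230.51904036]), 'orientation': array([-3.14003248e+00, -4.83963986e-05,  2.82178236e+00]), 'force': array([0.15342783, 0.57010628, 0.52378002]), 'ft_torque': array([-0.03066632, -0.03206525, -0.02442887]), 'opening': 0.9994718064443692}
top [[350.01, 0.0, 255.69], [0.0, 350.01, 191.47], [0.0, 0.0, 1.0]] [[-0.0118, -0.9997, -0.0228, 2.4796], [-0.9809, 0.016, -0.1939, 523.4915], [0.1942, 0.0201, -0.9807, 579.6458], [0.0, 0.0, 0.0, 1.0]] 0.996185302734375
side [[431.35, 0.0, 244.56], [0.0, 431.35, 190.47], [0.0, 0.0, 1.0]] [[0.8391, -0.544, 0.001, -429.4844], [-0.3087, -0.4777, -0.8225, 209.0017], [0.4479, 0.6899, -0.5687, 684.4492], [0.0, 0.0, 0.0, 1.0]] 0.9958750406901041
```

View pics/top0.png

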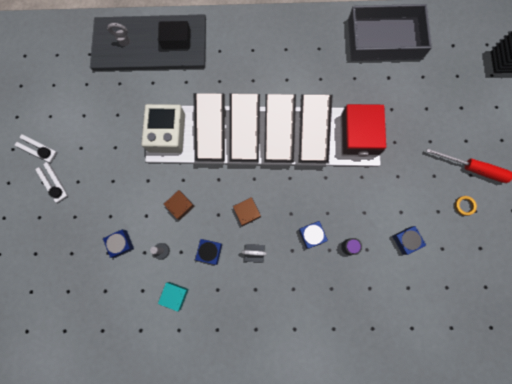

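View pics/side0.png

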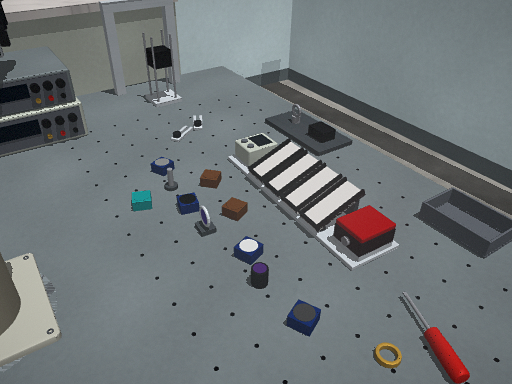

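The top view shows the laser head at (364,129) on the right and the power meter at (162,128). The white filter is at (313,235), dark grey at (410,240), black at (208,252) and light grey at (117,243). The lens mount is at (254,253). The brown, turquoise and violet-capped items are distractors.

```bash
cat > h.py <<'E'
import numpy as np,cv2
from bench import *
def world(name,d):
    m=camera_model(name);K=m["intrinsics"];T=np.linalg.inv(m["world_to_cam"])
    v,u=np.mgrid[:d.shape[0],:d.shape[1]]
    c=np.stack([(u-K[0,2])/K[0,0]*d,(v-K[1,2])/K[1,1]*d,d],-1)
    return c@T[:3,:3].T+T[:3,3]
def ray(name,u,v,z):
    m=camera_model(name);K=m["intrinsics"];T=np.linalg.inv(m["world_to_cam"])
    r=T[:3,:3]@np.array([(u-K[0,2])/K[0,0],(v-K[1,2])/K[1,1],1]);o=T[:3,3]
    return o+r*(z-o[2])/r[2]
E
python3 - <<'E'
from h import *
for n in("top","side"):
    p=np.load(n+"0_p.npy");d=np.load(n+"0_d.npy");W=world(n,d)
    print(n,"cam",np.linalg.inv(camera_model(n)["world_to_cam"])[:3,3].round(1))
    hsv=cv2.cvtColor(p,cv2.COLOR_RGB2HSV)
    blue=((hsv[...,0]>105)&(hsv[...,0]<130)&(hsv[...,1]>120)).astype(np.uint8)
    blue=cv2.morphologyEx(blue,cv2.MORPH_CLOSE,np.ones((3,3),np.uint8))
    for c in cv2.findContours(blue,cv2.RETR_EXTERNAL,cv2.CHAIN_APPROX_NONE)[0]:
        if cv2.contourArea(c)<80: continue
        M=np.zeros(d.shape,np.uint8);cv2.drawContours(M,[c],-1,1,-1)
        z=W[...,2]; sel=(M>0)&(z>19)&(z<30)
        pts=W[sel]; r=cv2.minAreaRect(pts[:,:2].astype(np.float32))
        x,y,w,h=cv2.boundingRect(c)
        print((x,y,w,h),sel.sum(),"z",np.median(pts[:,2]).round(1),"ctr",np.round(r[0],1),np.round(r[1],1),"ang",round(r[2],1),"mean",pts[:,:2].mean(0).round(1),"shade",np.median(p[sel],axis=0))
    red=((hsv[...,0]<6)|(hsv[...,0]>174))&(hsv[...,1]>200)&(hsv[...,2]>90)&(W[...,2]>50)&(W[...,2]<75)
    pts=W[red];r=cv2.minAreaRect(pts[:,:2].astype(np.float32));print("laser",red.sum(),np.median(pts[:,2]),r)
    # chute floors: white, high z
    wh=((hsv[...,1]<50)&(hsv[...,2]>190)&(W[...,2]>18)&(W[...,0]>400)).astype(np.uint8)
    for c in cv2.findContours(wh,cv2.RETR_EXTERNAL,cv2.CHAIN_APPROX_NONE)[0]:
        if cv2.contourArea(c)<300: continue
        M=np.zeros(d.shape,np.uint8);cv2.drawContours(M,[c],-1,1,-1);pts=W[M>0]
        r=cv2.minAreaRect(pts[:,:2].astype(np.float32))
        print("white",cv2.boundingRect(c),np.round(r[0],1),np.round(r[1],1),round(r[2],2),"z",pts[:,2].min().round(1),pts[:,2].max().round(1))
p=np.load("top0_p.npy")
cv2.imwrite("pics/crop1.png",cv2.cvtColor(cv2.resize(p[80:320,90:440],None,fx=2.2,fy=2.2,interpolation=cv2.INTER_CUBIC),cv2.COLOR_RGB2BGR))
E
```

```text
top cam [400.9 -17.6 670.1]
(195, 239, 26, 26) 193 z 24.2 ctr [418.7  84.6] [39.3 38.8] ang 76.8 mean [417.5  82.7] shade [ 36.  52. 107.]
(108, 230, 25, 27) 113 z 23.9 ctr [435.9 254.7] [38.6 39.6] ang 23.7 mean [433.1 245.4] shade [26. 41. 98.]
(394, 227, 25, 27) 138 z 24.1 ctr [ 435.  -283.8] [39.1 39.8] ang 24.8 mean [ 435.8 -274.9] shade [ 50.   72.  129.5]
laser 1533 64.38292175221068 ((639.5322875976562, -206.6055908203125), (66.693115234375, 82.42276000976562), 87.213623046875)
white (142, 105, 38, 41) [538.6 109.4] [362.6  93.9] 28.17 z 50.2 670.1
white (302, 95, 27, 65) [547.4 -89.7] [ 64.5 320.1] 75.2 z 23.0 670.1
white (267, 94, 26, 65) [551.4 -45.5] [ 45.6 303.1] 87.56 z 23.0 670.1
white (232, 94, 25, 65) [552.9  13.1] [305.8  51.7] 1.81 z 22.7 670.1
white (197, 94, 25, 64) [550.4  57. ] [326.3  71.9] 14.09 z 21.9 670.1
side cam [ 118.3 -606.   561.6]
(287, 300, 34, 36) 268 z 24.6 ctr [ 437.  -284.6] [42. 40.] ang 24.7 mean [ 432.7 -289.7] shade [ 30.  47. 102.]
(234, 241, 29, 24) 137 z 24.2 ctr [ 449.9 -108.8] [42.1 40.4] ang 18.5 mean [ 444.8 -118.9] shade [35. 46. 98.
[... 275 characters left out ...]
[nan nan] shade [nan nan nan]
(0, 84, 30, 19) 0 z nan ctr [0. 0.] [0. 0.] ang 0.0 mean [nan nan] shade [nan nan nan]
laser 790 65.53494235286962 ((642.5260620117188, -207.17678833007812), (68.77824401855469, 82.60028076171875), 88.43853759765625)
white (305, 181, 55, 43) [ 389.  -323.9] [776.   95.7] 39.14 z 25.9 561.6
white (286, 167, 52, 39) [ 386.9 -290.4] [822.9  98.6] 42.77 z 26.2 561.6
white (269, 154, 49, 36) [654.1  19.8] [ 40.  108.1] 88.54 z 26.3 71.0
white (254, 142, 46, 34) [ 384.7 -224.7] [924.7 100.7] 48.84 z 26.4 561.6
white (24, 0, 97, 9) [412.8 448.4] [2167.5  308.7] 82.5 z 183.6 561.6
  return _methods._mean(a, axis=axis, dtype=dtype,
  ret = ret.dtype.type(ret / rcount)
<stdin>:14: RuntimeWarning: Mean of empty slice.
  ret = um.true_divide(
```

View pics/crop1.png

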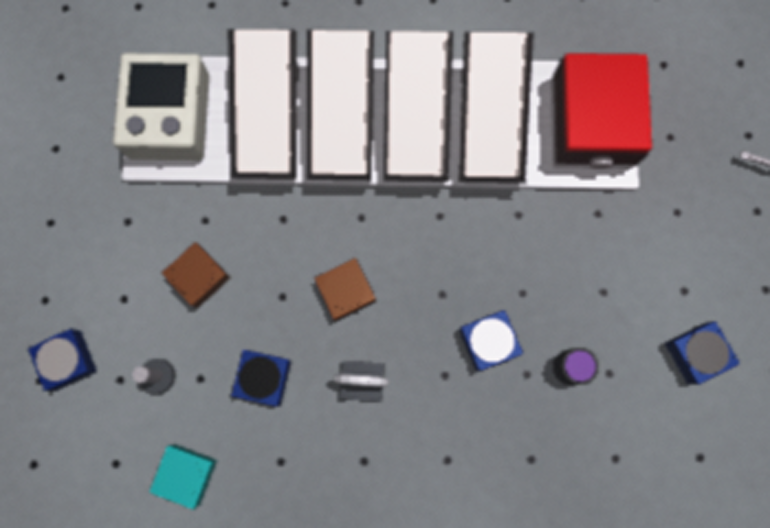

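```bash
python3 - <<'E' 2>/dev/null
from h import *
res={}
for n in("top","side"):
    p=np.load(n+"0_p.npy");d=np.load(n+"0_d.npy");W=world(n,d);ok=d>0
    hsv=cv2.cvtColor(p,cv2.COLOR_RGB2HSV)
    wh=((hsv[...,1]<50)&(hsv[...,2]>170)&(W[...,2]>18)&(W[...,2]<85)&(W[...,0]>500)&ok).astype(np.uint8)
    for c in cv2.findContours(wh,cv2.RETR_EXTERNAL,cv2.CHAIN_APPROX_NONE)[0]:
        if cv2.contourArea(c)<300: continue
        M=np.zeros(d.shape,np.uint8);cv2.drawContours(M,[c],-1,1,-1);M=cv2.erode(M,np.ones((3,3),np.uint8))
        pts=W[(M>0)&ok&(wh>0)];cen=pts.mean(0);nv=np.linalg.svd(pts-cen)[2][2];nv*=np.sign(nv[2])
        r=cv2.minAreaRect(pts[:,:2].astype(np.float32))
        print(n,cv2.boundingRect(c),"rect",np.round(r[0],1),np.round(r[1],1),round(r[2],2),"z",pts[:,2].min().round(1),pts[:,2].max().round(1),"tilt",np.degrees(np.arccos(nv[2])).round(1),"az",np.degrees(np.arctan2(-nv[1],-nv[0])).round(2),"mean",cen.round(1))
    if n=="top":
        w=((hsv[...,1]<40)&(hsv[...,2]>200)); w[:, :280]=0;w[:,345:]=0;w[:215]=0;w[265:]=0
        ys,xs=np.nonzero(w);print("white window",ray(n,xs.mean(),ys.mean(),24))
        sel=ok&(W[...,2]>19)&(W[...,2]<30);sel[:, :295]=0;sel[:,332:]=0;sel[:215]=0;sel[255:]=0
        r=cv2.minAreaRect(W[sel][:,:2].astype(np.float32));print("white blk",r)
    # objects on bench, by height
    ob=(ok&(W[...,2]>10)&(W[...,2]<90)&(W[...,0]>250)&(W[...,0]<540)&(abs(W[...,1])<340)).astype(np.uint8)
    for c in cv2.findContours(ob,cv2.RETR_EXTERNAL,cv2.CHAIN_APPROX_NONE)[0]:
        if cv2.contourArea(c)<30: continue
        M=np.zeros(d.shape,np.uint8);cv2.drawContours(M,[c],-1,1,-1);pts=W[(M>0)&(ob>0)]
        r=cv2.minAreaRect(pts[:,:2].astype(np.float32))
        print(n,"obj",cv2.boundingRect(c),np.round(r[0],1),np.round(r[1],1),round(r[2],1),"zmax",pts[:,2].max().round(1))
E
```

```text
top (142, 104, 40, 42) rect [653.7 171.7] [63.7 78.3] 87.57 z 50.2 57.5 tilt 0.3 az -23.72 mean [645.4 170.6  54.3]
top (302, 95, 27, 65) rect [ 645.  -116.2] [ 41.8 107.3] 87.91 z 23.9 70.9 tilt 22.1 az -1.87 mean [ 645.8 -116.3   47.3]
top (266, 94, 28, 66) rect [647.5 -50.1] [ 43.2 106.9] 87.98 z 23.0 70.9 tilt 22.0 az -2.24 mean [648.3 -49.8  47.3]
top (232, 94, 26, 65) rect [650.   15.7] [ 42.2 108.1] 88.06 z 23.2 70.5 tilt 21.9 az -2.7 mean [650.6  16.   47.3]
top (197, 94, 25, 64) rect [651.9  82.2] [ 42.3 107.1] 87.48 z 23.1 69.8 tilt 22.1 az -2.66 mean [653.2  82.6  47.3]
white window [ 447.35366298 -108.84678304   24.        ]
white blk ((447.13116455078125, -108.26792907714844), (39.681488037109375, 40.01245880126953), 20.97333526611328)
top obj (158, 282, 30, 30) [340.1 148.5] [40.3 40.2] 69.9 zmax 28.3
top obj (150, 247, 14, 8) [421.8 176. ] [11.9 12.2] 40.2 zmax 52.4
top obj (242, 244, 25, 19) [ 4.153e+02 -4.000e-01] [42.6 31.7] 84.7 zmax 57.2
top obj (195, 239, 27, 26) [419.1  85. ] [40.5 40. ] 77.0 zmax 27.7
top obj (342, 238, 20, 17) [ 424.8 -176.9] [29.7 28.4] 89.6 
[... 691 characters left out ...]
 [653.7  20.6  48.7]
side (253, 142, 47, 34) rect [656.9  87.5] [ 27.9 100.4] 88.56 z 27.6 70.1 tilt 22.0 az -2.92 mean [656.3  87.1  48.7]
side obj (287, 299, 34, 34) [ 437.  -284.6] [42.1 40.1] 24.9 zmax 28.5
side obj (251, 262, 18, 24) [ 426.9 -177.7] [31.5 29.2] 27.1 zmax 39.0
side obj (234, 236, 29, 26) [ 449.9 -108.8] [42.3 41.3] 19.0 zmax 28.5
side obj (222, 197, 26, 22) [494.7  13.1] [43.9 41.4] 24.1 zmax 27.8
side obj (177, 193, 39, 40) [416.9  41.8] [128.1  43.5] 84.3 zmax 58.3
side obj (132, 190, 20, 18) [342.8 148.9] [43.1 39.9] 68.5 zmax 28.2
side obj (200, 169, 21, 17) [509.7 142.7] [43.5 40.3] 43.9 zmax 28.0
side obj (151, 157, 23, 29) [439.8 222.6] [ 51.6 111.2] 1.5 zmax 53.4
```

Heights (24 mm block tops, laser top at 64, 22° floors) and sizes (40 mm blocks) match the description. The laser-to-chute spacing also agrees: -207 to -116, then 66 mm steps. Next is a helper that works out the deltas.

```bash
cat > m.py <<'E'
import numpy as np,json,os
from scipy.spatial.transform import Rotation as Ro
from bench import get_state
F={1:(448.5,-108.5,20),2:(438,255,24),3:(436,-284.3,25),4:(419.5,84.6,-13)}
Y=-2.1; a=np.radians(22)
def chute(k): # k=1..4 from the laser
    return np.array([645.5,-116.,10])+66*(k-1)*np.array([-np.sin(np.radians(Y)),np.cos(np.radians(Y)),0])
def tool(yaw,tilt=0): # fingers lean outwards by tilt
    return Ro.from_euler('z',yaw,degrees=True)*Ro.from_euler('y',-tilt,degrees=True)*Ro.from_euler('x',180,degrees=True)
def grasp(i,h): x,y,w=F[i]; return np.array([x,y,h]),tool(w)
def place(k,s,h):
    p=np.array([-55+s*np.cos(a)-h*np.sin(a),0,14+s*np.sin(a)+h*np.cos(a)])
    return chute(k)+Ro.from_euler('z',Y,degrees=True).apply(p),tool(Y,22)
def cmd():
    if os.path.exists('cmd.json'):
        c=json.load(open('cmd.json'));return np.array(c[0]),Ro.from_quat(c[1])
    return np.array([196.453,593.305,231.319]),tool(np.degrees(2.8218))
def upd(d):
    p,R=cmd();p=p+R.apply(np.array(d[:3])*10);R=R*Ro.from_rotvec(d[3:6],degrees=True)
    json.dump([p.tolist(),R.as_quat().tolist()],open('cmd.json','w'))
    s=get_state();m=Ro.from_euler('xyz',s['orientation'])
    print("t",round(s['time'],2),"cmd",p.round(1),"meas-cmd",(s['ee_pos']-p).round(1),"rot err deg",np.degrees((R.inv()*m).magnitude()).round(2),"open",round(s['opening'],3),"F",s['force'].round(1))
def go(target):
    p,R=cmd();tp,tR=target
    return np.r_[R.inv().apply(tp-p)/10,(R.inv()*tR).as_rotvec(degrees=True)].round(2).tolist()
def chain(*ts): # successive deltas assuming each is reached
    p,R=cmd()
    for tp,tR in ts:
        print(np.r_[R.inv().apply(tp-p)/10,(R.inv()*tR).as_rotvec(degrees=True)].round(2).tolist(),np.round(tp,1)); p,R=tp,tR
E
python3 - <<'E'
from m import *
print(tool(0,22).apply([0,0,1]),chute(4),place(2,35,11)[0])
chain((np.array([320,420,200.]),tool(93)),grasp(2,90),grasp(2,9))
E
```

```text
[ 3.74606593e-01 -1.22464680e-16 -9.27183855e-01] [652.75545432  81.86702197  10.        ] [621.26715838 -49.06706624  47.31025317]
[-17.18, -12.57, 3.13, -0.0, -0.0, 68.68] [320. 420. 200.]
[-17.09, 10.92, 11.0, -0.0, -0.0, 69.0] [438 255  90]
[0.0, -0.0, 8.1, 0.0, 0.0, 0.0] [438 255   9]
```

{"fn": "apply_moves", "kwargs": {
  "deltas": [
    [-17.2, -12.6, 3.1, 0, 0, 68.7, 6.5],
    [-17.2, -12.6, 3.1, 0, 0, 68.7, 6.5],
    [-17.2, -12.6, 3.1, 0, 0, 68.7, 6.5],
    [-17.2, -12.6, 3.1, 0, 0, 68.7, 6.5],
    [-17.2, -12.6, 3.1, 0, 0, 68.7, 6.5],
    [-17.2, -12.6, 3.1, 0, 0, 68.7, 6.5],
    [-17.2, -12.6, 3.1, 0, 0, 68.7, 6.5],
    [-17.2, -12.6, 3.1, 0, 0, 68.7, 6.5]
  ],
  "force": 50
}}

```text
time: 1.1
ee_pos: [320.0, 419.4, 200.1]
orientation: [-3.141, 0.0, 1.623]
force: [0.4, 0.8, 0.2]
opening: 0.757
```

```bash
python3 - <<'E'
from m import *
upd([-17.2,-12.6,3.1,0,0,68.7]); print(get_state()['joints'].round(2))
chain(grasp(2,90),grasp(2,9))
E
```

```text
t 1.1 cmd [320.1 419.6 200.3] meas-cmd [-0.1 -0.2 -0.2] rot err deg 0.05 open 0.757 F [0.4 0.8 0.2]
[0.9  0.32 1.87 0.   0.95 0.84]
[-17.05, 10.92, 11.03, -0.0, -0.0, 68.98] [438 255  90]
[0.0, -0.0, 8.1, 0.0, 0.0, 0.0] [438 255   9]
```

{"fn": "apply_moves", "kwargs": {
  "deltas": [
    [-17.05, 10.92, 11.0, 0, 0, 69, 6.5],
    [-17.05, 10.92, 11.0, 0, 0, 69, 6.5],
    [-17.05, 10.92, 11.0, 0, 0, 69, 6.5],
    [-17.05, 10.92, 11.0, 0, 0, 69, 6.5],
    [-17.05, 10.92, 11.0, 0, 0, 69, 6.5],
    [-17.05, 10.92, 11.0, 0, 0, 69, 6.5],
    [-17.05, 10.92, 11.0, 0, 0, 69, 6.5],
    [-17.05, 10.92, 11.0, 0, 0, 69, 6.5]
  ]
}}

```text
time: 2.1
ee_pos: [438.0, 255.0, 90.2]
orientation: [3.142, 0.0, 0.421]
force: [-0.3, -0.9, -0.1]
opening: 0.762
```

```bash
python3 - <<'E'
from m import *
upd([-17.05,10.92,11,0,0,69]); chain(grasp(2,9))
from h import *
for n in("top","side"):
    p,d=camera(n);q=p[170:300,60:200] if n=="top" else p[60:240,80:260]
    cv2.imwrite(f"pics/{n}1.png",cv2.cvtColor(cv2.resize(q,None,fx=3.3,fy=3.3),cv2.COLOR_RGB2BGR))
E
```

```text
t 2.1 cmd [438.  255.   90.3] meas-cmd [-0.  -0.  -0.1] rot err deg 0.13 open 0.762 F [-0.3 -0.9 -0.1]
[-0.0, 0.0, 8.13, -0.0, -0.0, -0.02] [438 255   9]
```

View pics/side1.png

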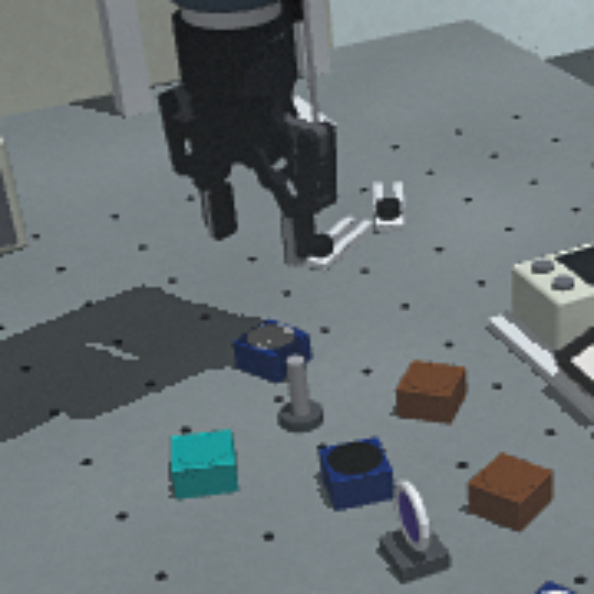

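The side view shows the open fingers (crop about (220,235) and (295,260)) directly above and on either side of the light-grey filter at crop (270,345). Descend and grip.

{"fn": "apply_moves", "kwargs": {
  "deltas": [
    [0, 0, 3, 0, 0, 0, 6.5],
    [0, 0, 6, 0, 0, 0, 6.5],
    [0, 0, 8.1, 0, 0, 0, 6.5],
    [0, 0, 8.1, 0, 0, 0, 6.5],
    [0, 0, 8.1, 0, 0, 0, 3.0],
    [0, 0, 8.1, 0, 0, 0, 3.0],
    [0, 0, 8.1, 0, 0, 0, 3.0],
    [0, 0, 8.1, 0, 0, 0, 3.0]
  ],
  "force": 50
}}

```text
time: 3.2
ee_pos: [438.7, 255.5, 10.5]
orientation: [-3.141, -0.002, 0.419]
force: [-1.0, 0.2, 7.2]
opening: 0.451
```

```bash
python3 - <<'E'
from m import *
upd([0,0,8.1,0,0,0]); print(85.4*get_state()['opening'])
a=(np.array([438,255,150.]),tool(24)); 
P=place(2,35,11)[0]; n=tool(Y,22).apply([0,0,-1])
chain(a,(P+n*70,tool(Y,22)),(P,tool(Y,22)))
from h import *
p,d=camera("side");q=p[110:230,100:240]
cv2.imwrite("pics/side2.png",cv2.cvtColor(cv2.resize(q,None,fx=4,fy=4),cv2.COLOR_RGB2BGR))
E
```

```text
t 3.2 cmd [438.  255.    9.3] meas-cmd [0.7 0.4 1.1] rot err deg 0.11 open 0.451 F [-1.   0.2  7.2]
38.50958402740096
[-0.0, 0.0, -14.07, -0.0, -0.0, -0.02] [438. 255. 150.]
[2.02, 34.08, 3.78, -5.01, 21.62, 25.78] [595.1 -48.1 112.2]
[0.0, -0.0, 7.0, 0.0, 0.0, 0.0] [621.3 -49.1  47.3]
```

View pics/side2.png

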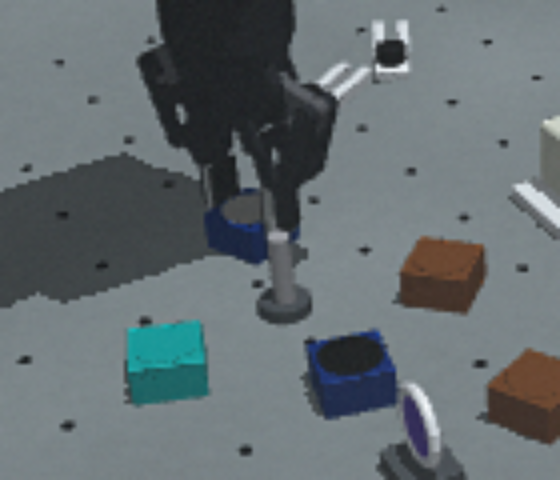

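```bash
python3 - <<'E'
from m import *
P=place(2,35,11)[0]; n=tool(Y,22).apply([0,0,-1])
print(go((P+n*90,tool(Y,22))))
E
```

```text
[1.36, 33.75, -12.14, -5.01, 21.62, 25.75]
```

{"fn": "apply_moves", "kwargs": {
  "deltas": [
    [0, 0, -4, 0, 0, 0, 3.0],
    [0, 0, -10, 0, 0, 0, 3.0],
    [0.3, 6, -14, 0, 0, 0, 3.0],
    [0.5, 12, -14, -1, 5, 6, 3.0],
    [0.7, 18, -14, -2.5, 11, 13, 3.0],
    [1, 24, -13.5, -4, 17, 20, 3.0],
    [1.2, 29.5, -13, -5, 21.6, 25.75, 3.0],
    [1.4, 33.75, -12.1, -5, 21.6, 25.75, 3.0]
  ]
}}

```text
time: 4.25
ee_pos: [587.3, -49.6, 130.4]
orientation: [3.141, -0.384, -0.038]
force: [0.5, -0.3, -0.1]
opening: 0.453
```

```bash
python3 - <<'E'
from m import *
upd([1.4,33.75,-12.1,-5,21.6,25.75]); print(85.4*get_state()['opening'])
P=place(2,35,11)
chain(P)
from h import *
for n in("top","side"):
    p,d=camera(n);q=p[60:260,150:420] if n=="top" else p[40:240,200:400]
    cv2.imwrite(f"pics/{n}3.png",cv2.cvtColor(cv2.resize(q,None,fx=2.9,fy=2.9),cv2.COLOR_RGB2BGR))
E
```

```text
t 4.25 cmd [588.  -47.7 130.3] meas-cmd [-0.7 -1.9  0.1] rot err deg 0.11 open 0.453 F [ 0.5 -0.3 -0.1]
38.69406966508975
[-0.02, 0.02, 8.94, -0.0, 0.02, 0.0] [621.3 -49.1  47.3]
```

View pics/side3.png

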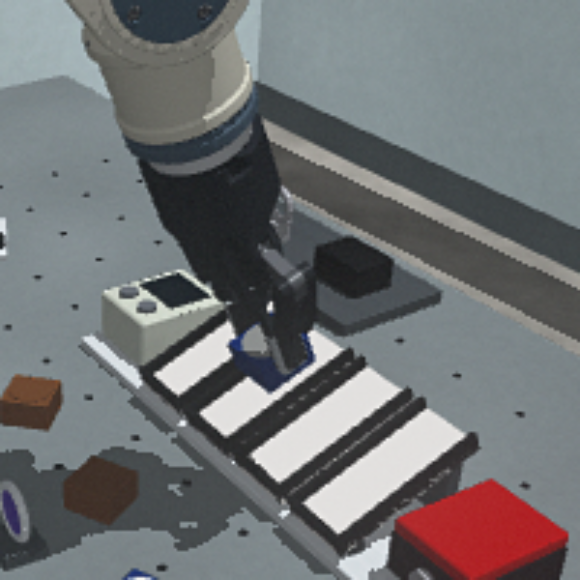

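View pics/top3.png

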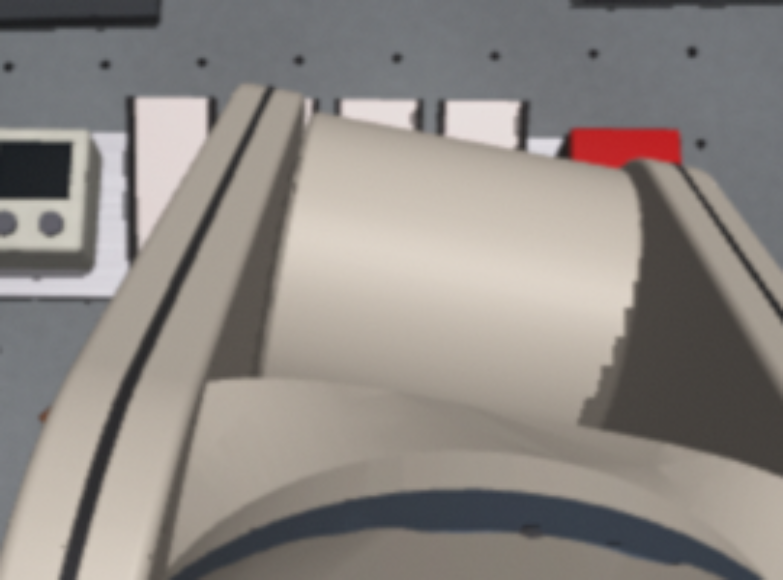

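{"fn": "apply_moves", "kwargs": {
  "deltas": [
    [0, 0, 3, 0, 0, 0, 3.0],
    [0, 0, 5, 0, 0, 0, 3.0],
    [0, 0, 7, 0, 0, 0, 3.0],
    [0, 0, 8, 0, 0, 0, 3.0],
    [0, 0, 8.8, 0, 0, 0, 3.0],
    [0, 0, 8.8, 0, 0, 0, 3.0],
    [0, 0, 8.8, 0, 0, 0, 3.0],
    [0, 0, 8.8, 0, 0, 0, 3.0]
  ]
}}

```text
time: 5.35
ee_pos: [621.0, -48.9, 49.3]
orientation: [3.142, -0.384, -0.037]
force: [-0.5, -0.8, -0.7]
opening: 0.451
```

```bash
python3 - <<'E'
from m import *
upd([0,0,8.8,0,0,0]); print(85.4*get_state()['opening'])
from h import *
for n in("top","side"):
    p,d=camera(n);q=p[60:260,150:420] if n=="top" else p[80:230,240:390]
    cv2.imwrite(f"pics/{n}4.png",cv2.cvtColor(cv2.resize(q,None,fx=3.8 if n=="side" else 2.9,fy=3.8 if n=="side" else 2.9),cv2.COLOR_RGB2BGR))
E
```

```text
t 5.35 cmd [620.9 -48.9  48.7] meas-cmd [ 0.1 -0.1  0.6] rot err deg 0.04 open 0.451 F [-0.5 -0.8 -0.7]
38.51011899846666
```

View pics/side4.png

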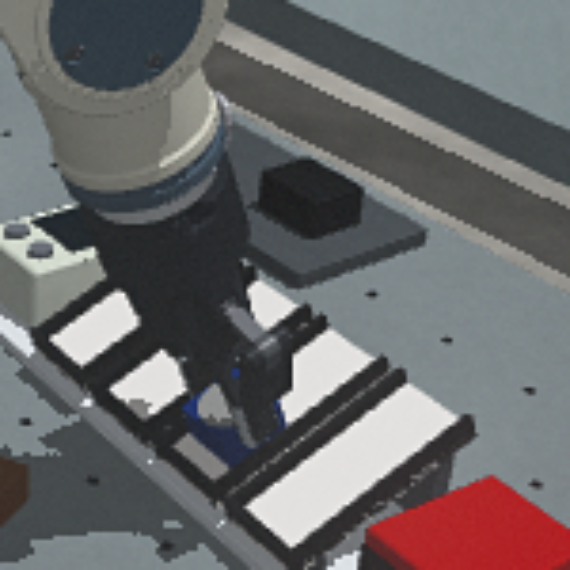

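The block sits between the walls of the second chute from the laser, with no contact force. Open the jaws.

{"fn": "apply_moves", "kwargs": {
  "deltas": [
    [0, 0, 0, 0, 0, 0, 5.0],
    [0, 0, 0, 0, 0, 0, 5.2],
    [0, 0, 0, 0, 0, 0, 5.2],
    [0, 0, 0, 0, 0, 0, 5.2],
    [0, 0, -1, 0, 0, 0, 5.2],
    [0, 0, -3, 0, 0, 0, 5.2],
    [0, 0, -7, 0, 0, 0, 5.2],
    [0, 0, -10, 0, 0, 0, 5.2]
  ]
}}

```text
time: 6.45
ee_pos: [582.9, -47.5, 143.1]
orientation: [3.141, -0.384, -0.037]
force: [0.9, -0.5, -0.0]
opening: 0.608
```

```bash
python3 - <<'E'
from m import *
upd([0,0,-10,0,0,0])
chain(grasp(4,90),grasp(4,9))
from h import *
p,d=camera("side");q=p[80:230,240:390]
cv2.imwrite("pics/side5.png",cv2.cvtColor(cv2.resize(q,None,fx=3.8,fy=3.8),cv2.COLOR_RGB2BGR))
E
```

```text
t 6.45 cmd [583.5 -47.5 141.4] meas-cmd [-0.6 -0.   1.6] rot err deg 0.03 open 0.608 F [ 0.9 -0.5 -0. ]
[-17.57, -12.6, -1.54, -2.09, -21.92, 10.77] [419.5  84.6  90. ]
[0.0, -0.0, 8.1, 0.0, 0.0, 0.0] [419.5  84.6   9. ]
```

View pics/side5.png

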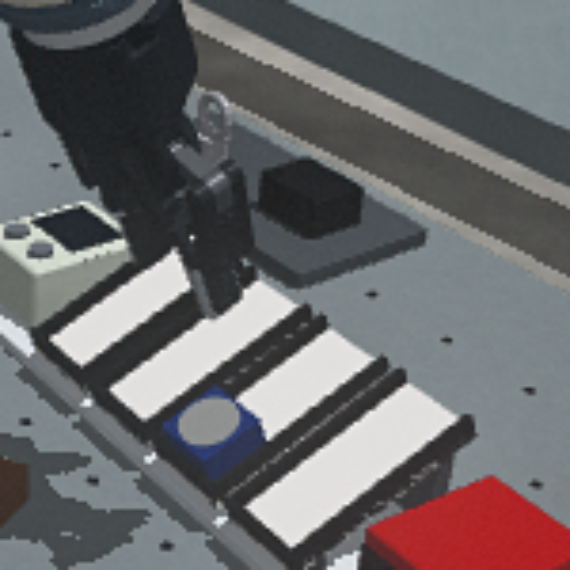

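Filter 2 is down at the stop of the second chute, at crop (212,425). Next is the black filter.

{"fn": "apply_moves", "kwargs": {
  "deltas": [
    [-3, -2, -2, 0, 0, 0, 6],
    [-8, -5.5, -2, -0.7, -7.3, 3.5, 6],
    [-13, -9, -2, -1.4, -14.6, 7, 6],
    [-17.6, -12.6, -1.55, -2.1, -21.9, 10.8, 6],
    [-17.6, -12.6, -1.55, -2.1, -21.9, 10.8, 6],
    [-17.6, -12.6, -1.55, -2.1, -21.9, 10.8, 6],
    [-17.6, -12.6, -1.55, -2.1, -21.9, 10.8, 6],
    [-17.6, -12.6, -1.55, -2.1, -21.9, 10.8, 6]
  ]
}}

```text
time: 7.5
ee_pos: [419.8, 84.0, 90.3]
orientation: [-3.141, -0.002, -0.229]
force: [-0.0, -0.5, 1.1]
opening: 0.698
```

```bash
python3 - <<'E'
from m import *
upd([-17.6,-12.6,-1.55,-2.1,-21.9,10.8])
chain(grasp(4,9))
from h import *
p,d=camera("side");q=p[110:260,120:270]
cv2.imwrite("pics/side6.png",cv2.cvtColor(cv2.resize(q,None,fx=3.8,fy=3.8),cv2.COLOR_RGB2BGR))
E
```

```text
t 7.5 cmd [419.2  84.6  89.9] meas-cmd [ 0.6 -0.6  0.4] rot err deg 0.1 open 0.698 F [-0.  -0.5  1.1]
[0.03, -0.01, 8.09, -0.0, -0.02, -0.03] [419.5  84.6   9. ]
```

View pics/side6.png

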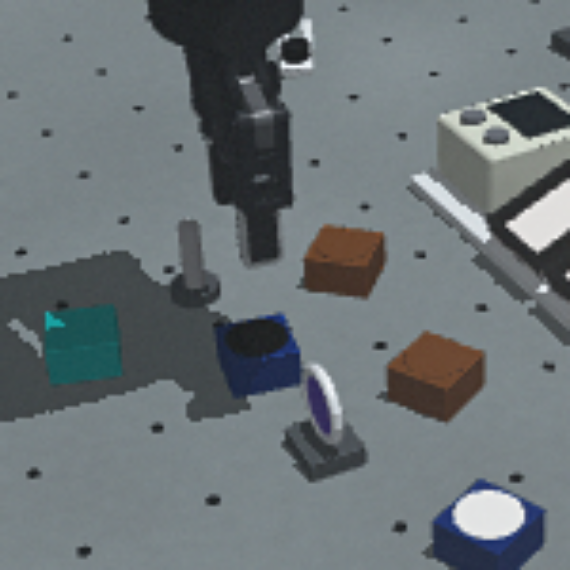

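The tool is above the black filter (crop (258,355)), with the lens mount clear at (325,440). Descend, grip and lift.

{"fn": "apply_moves", "kwargs": {
  "deltas": [
    [0, 0, 3, 0, 0, 0, 6],
    [0, 0, 6, 0, 0, 0, 6],
    [0, 0, 8.1, 0, 0, 0, 6],
    [0, 0, 8.1, 0, 0, 0, 6],
    [0, 0, 8.1, 0, 0, 0, 3.0],
    [0, 0, 8.1, 0, 0, 0, 3.0],
    [0, 0, 8.1, 0, 0, 0, 3.0],
    [0, 0, 8.1, 0, 0, 0, 3.0]
  ],
  "force": 50
}}

```text
time: 8.55
ee_pos: [419.9, 84.6, 9.9]
orientation: [-3.141, -0.002, -0.227]
force: [-0.5, -1.5, 7.8]
opening: 0.456
```

```bash
python3 - <<'E'
from m import *
upd([0,0,8.1,0,0,0]); print(85.4*get_state()['opening'])
P=place(4,35,12.5)[0]; n=tool(Y,22).apply([0,0,-1])
print(go((P+n*90,tool(Y,22))),P)
E
```

```text
t 8.55 cmd [419.2  84.6   8.9] meas-cmd [0.7 0.  1. ] rot err deg 0.1 open 0.456 F [-0.5 -1.5  7.8]
38.9422931188214
[16.83, -3.84, -12.32, 2.1, 21.92, -10.8] [625.54259542  82.86487221  48.70102895]
```

{"fn": "apply_moves", "kwargs": {
  "deltas": [
    [0, 0, -4, 0, 0, 0, 3.0],
    [0, 0, -10, 0, 0, 0, 3.0],
    [3, -0.5, -14, 0, 0, 0, 3.0],
    [7, -1.5, -14, 0.5, 6, -3, 3.0],
    [11, -2.5, -13.5, 1, 12, -6, 3.0],
    [14.5, -3.2, -13, 1.6, 17.5, -8.5, 3.0],
    [16.8, -3.85, -12.3, 2.1, 21.9, -10.8, 3.0],
    [16.8, -3.85, -12.3, 2.1, 21.9, -10.8, 3.0]
  ]
}}

```text
time: 9.55
ee_pos: [590.8, 84.1, 131.3]
orientation: [3.141, -0.381, -0.037]
force: [0.2, 0.2, -0.9]
opening: 0.45
```

```bash
python3 - <<'E'
from m import *
upd([16.8,-3.85,-12.3,2.1,21.9,-10.8]); print(85.4*get_state()['opening'])
chain(place(4,35,12.5))
from h import *
p,d=camera("side");q=p[80:230,200:350]
cv2.imwrite("pics/side7.png",cv2.cvtColor(cv2.resize(q,None,fx=3.8,fy=3.8),cv2.COLOR_RGB2BGR))
E
```

```text
t 9.55 cmd [591.5  84.2 132. ] meas-cmd [-0.7 -0.2 -0.7] rot err deg 0.13 open 0.45 F [ 0.2  0.2 -0.9]
38.40405828566254
[0.04, 0.01, 9.0, -0.0, 0.02, 0.0] [625.5  82.9  48.7]
```

View pics/side7.png

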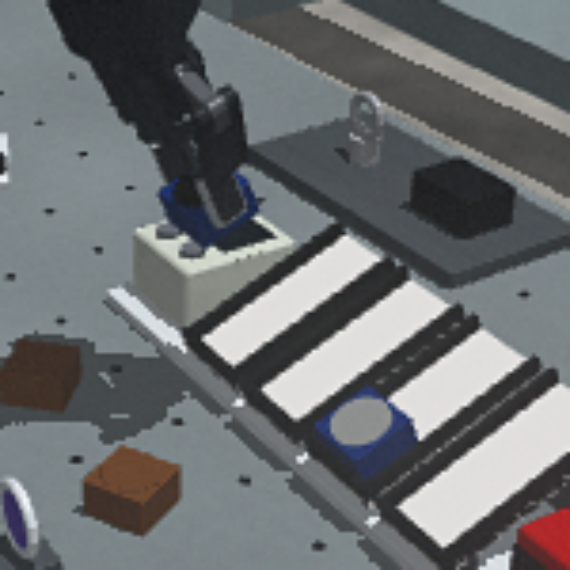

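{"fn": "apply_moves", "kwargs": {
  "deltas": [
    [0, 0, 3, 0, 0, 0, 3.0],
    [0, 0, 5, 0, 0, 0, 3.0],
    [0, 0, 7, 0, 0, 0, 3.0],
    [0, 0, 8.2, 0, 0, 0, 3.0],
    [0, 0, 9.0, 0, 0, 0, 3.0],
    [0, 0, 9.0, 0, 0, 0, 3.0],
    [0, 0, 9.0, 0, 0, 0, 3.0],
    [0, 0, 9.0, 0, 0, 0, 3.0]
  ]
}}

```text
time: 10.6
ee_pos: [625.4, 83.0, 49.2]
orientation: [-3.141, -0.384, -0.037]
force: [-0.6, 0.1, -1.2]
opening: 0.453
```

```bash
python3 - <<'E'
from m import *
upd([0,0,9,0,0,0]); print(85.4*get_state()['opening'])
from h import *
p,d=camera("side");q=p[80:230,200:350]
cv2.imwrite("pics/side8.png",cv2.cvtColor(cv2.resize(q,None,fx=3.8,fy=3.8),cv2.COLOR_RGB2BGR))
E
```

```text
t 10.6 cmd [625.2  83.   48.5] meas-cmd [0.2 0.  0.6] rot err deg 0.04 open 0.453 F [-0.6  0.1 -1.2]
38.70295375835984
```

View pics/side8.png

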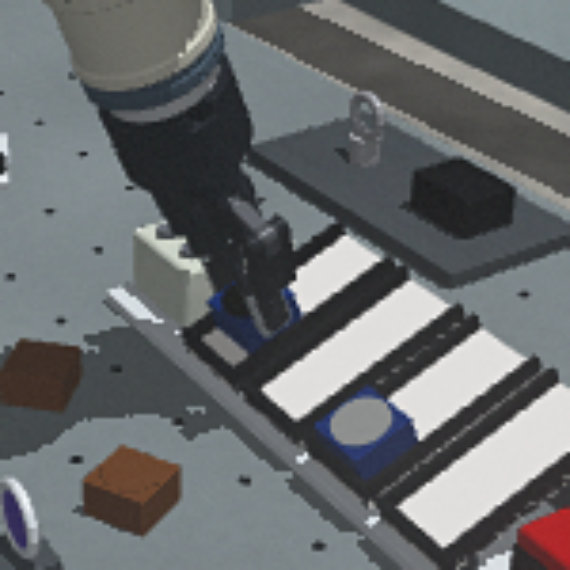

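The black filter is inside the farthest chute at crop (250,315), with no contact force. Release and retreat.

{"fn": "apply_moves", "kwargs": {
  "deltas": [
    [0, 0, 0, 0, 0, 0, 5.0],
    [0, 0, 0, 0, 0, 0, 5.2],
    [0, 0, 0, 0, 0, 0, 5.2],
    [0, 0, 0, 0, 0, 0, 5.2],
    [0, 0, -1, 0, 0, 0, 5.2],
    [0, 0, -3, 0, 0, 0, 5.2],
    [0, 0, -7, 0, 0, 0, 5.2],
    [0, 0, -10, 0, 0, 0, 5.2]
  ]
}}

```text
time: 11.65
ee_pos: [587.2, 84.5, 142.9]
orientation: [-3.141, -0.384, -0.037]
force: [0.0, -0.2, -0.1]
opening: 0.607
```

```bash
python3 - <<'E'
from m import *
upd([0,0,-10,0,0,0])
chain((np.array([500,-50,140]),tool(10,8)),grasp(1,90),grasp(1,9))
from h import *
p,d=camera("side");q=p[80:230,200:350]
cv2.imwrite("pics/side9.png",cv2.cvtColor(cv2.resize(q,None,fx=3.8,fy=3.8),cv2.COLOR_RGB2BGR))
E
```

```text
t 11.65 cmd [587.8  84.4 141.3] meas-cmd [-0.6  0.1  1.6] rot err deg 0.04 open 0.607 F [ 0.  -0.2 -0.1]
[-7.73, 13.75, -2.98, 3.14, -13.93, -11.71] [500 -50 140]
[-6.72, 4.87, 4.1, 0.7, -7.98, -9.98] [ 448.5 -108.5   90. ]
[0.0, -0.0, 8.1, 0.0, 0.0, 0.0] [ 448.5 -108.5    9. ]
```

View pics/side9.png

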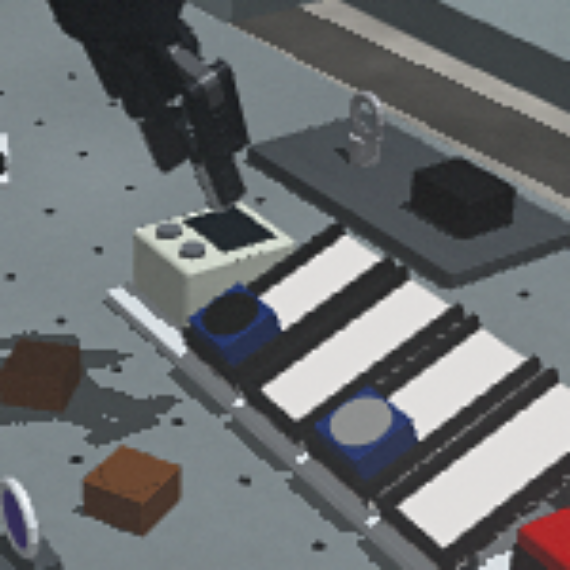

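The black filter has settled at the stop of the far chute, at crop (235,325).

```bash
python3 - <<'E'
from m import *
print(go(grasp(1,90)))
E
```

```text
[-14.17, 19.78, -0.19, 4.24, -21.71, -21.82]
```

{"fn": "apply_moves", "kwargs": {
  "deltas": [
    [-2.5, 4, -1.5, 0, 0, 0, 6.5],
    [-5, 8, -1.5, 1, -5, -5, 6.5],
    [-8, 12, -1.5, 2, -10, -10, 6.5],
    [-11, 16, -1, 3, -16, -16, 6.5],
    [-14.15, 19.8, -0.2, 4.25, -21.7, -21.8, 6.5],
    [-14.15, 19.8, -0.2, 4.25, -21.7, -21.8, 6.5],
    [-14.15, 19.8, -0.2, 4.25, -21.7, -21.8, 6.5],
    [-14.15, 19.8, -0.2, 4.25, -21.7, -21.8, 6.5]
  ]
}}

```text
time: 12.7
ee_pos: [449.2, -108.0, 90.6]
orientation: [3.141, -0.002, 0.349]
force: [0.8, -0.1, 0.9]
opening: 0.761
```

```bash
python3 - <<'E'
from m import *
upd([-14.15,19.8,-0.2,4.25,-21.7,-21.8])
chain(grasp(1,9))
from h import *
p,d=camera("side");q=p[150:300,170:320]
cv2.imwrite("pics/side10.png",cv2.cvtColor(cv2.resize(q,None,fx=3.8,fy=3.8),cv2.COLOR_RGB2BGR))
E
```

```text
t 12.7 cmd [ 448.7 -108.7   90.1] meas-cmd [0.5 0.7 0.5] rot err deg 0.09 open 0.761 F [ 0.8 -0.1  0.9]
[-0.01, -0.02, 8.11, -0.01, -0.01, -0.02] [ 448.5 -108.5    9. ]
```

View pics/side10.png

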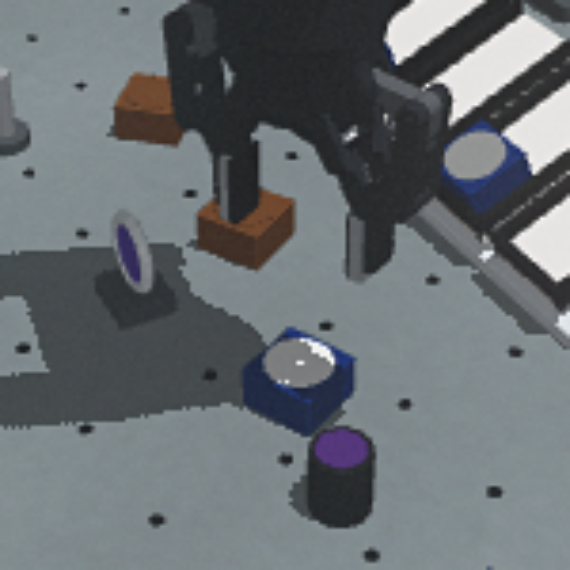

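The white filter (crop (300,375)) lies below the open jaws, with the lens mount well clear. Descend and grip.

{"fn": "apply_moves", "kwargs": {
  "deltas": [
    [0, 0, 3, 0, 0, 0, 6.5],
    [0, 0, 6, 0, 0, 0, 6.5],
    [0, 0, 8.1, 0, 0, 0, 6.5],
    [0, 0, 8.1, 0, 0, 0, 6.5],
    [0, 0, 8.1, 0, 0, 0, 3.0],
    [0, 0, 8.1, 0, 0, 0, 3.0],
    [0, 0, 8.1, 0, 0, 0, 3.0],
    [0, 0, 8.1, 0, 0, 0, 3.0]
  ],
  "force": 50
}}

```text
time: 13.75
ee_pos: [449.5, -108.7, 10.4]
orientation: [3.141, -0.002, 0.349]
force: [-0.6, 2.1, 8.6]
opening: 0.451
```

```bash
python3 - <<'E'
from m import *
upd([0,0,8.1,0,0,0]); print(85.4*get_state()['opening'])
P=place(1,35,12.5)[0]; n=tool(Y,22).apply([0,0,-1])
print(go((P+n*90,tool(Y,22))),P)
E
```

```text
t 13.75 cmd [ 448.7 -108.7    9.1] meas-cmd [ 0.8 -0.   1.2] rot err deg 0.12 open 0.451 F [-0.6  2.1  8.6]
38.54171498452427
[12.6, 5.12, -12.3, -4.26, 21.72, 21.8] [ 618.2871411  -115.00214976   48.70102895]
```

{"fn": "apply_moves", "kwargs": {
  "deltas": [
    [0, 0, -4, 0, 0, 0, 3.0],
    [0, 0, -10, 0, 0, 0, 3.0],
    [1, 0.4, -14, 0, 0, 0, 3.0],
    [4, 1.6, -14, -1, 5, 5, 3.0],
    [7.5, 3, -13.5, -2, 11, 11, 3.0],
    [10.5, 4.2, -13, -3.3, 17, 17, 3.0],
    [12.6, 5.1, -12.3, -4.25, 21.7, 21.8, 3.0],
    [12.6, 5.1, -12.3, -4.25, 21.7, 21.8, 3.0]
  ]
}}

```text
time: 14.75
ee_pos: [583.7, -113.2, 131.7]
orientation: [-3.141, -0.382, -0.036]
force: [-0.3, -0.4, -1.0]
opening: 0.452
```

```bash
python3 - <<'E'
from m import *
upd([12.6,5.1,-12.3,-4.25,21.7,21.8]); print(85.4*get_state()['opening'])
chain(place(1,35,12.5))
from h import *
p,d=camera("side");q=p[80:260,230:410]
cv2.imwrite("pics/side11.png",cv2.cvtColor(cv2.resize(q,None,fx=3.3,fy=3.3),cv2.COLOR_RGB2BGR))
E
```

```text
t 14.75 cmd [ 584.5 -113.6  132.2] meas-cmd [-0.8  0.4 -0.4] rot err deg 0.12 open 0.452 F [-0.3 -0.4 -1. ]
38.60718314488804
[0.01, 0.02, 9.0, -0.0, 0.02, 0.0] [ 618.3 -115.    48.7]
```

View pics/side11.png

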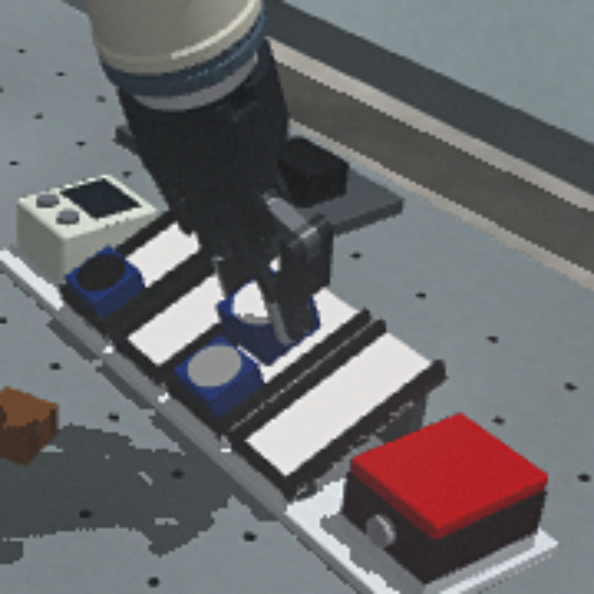

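The white filter is above chute 1. I'll release slightly further uphill so the opening finger stays clear of filter 2.

```bash
python3 - <<'E'
from m import *
chain(place(1,55,12.5))
E
```

```text
[2.01, 0.02, 9.0, -0.0, 0.02, 0.0] [ 636.8 -115.7   56.2]
```

{"fn": "apply_moves", "kwargs": {
  "deltas": [
    [2, 0, 2, 0, 0, 0, 3.0],
    [2, 0, 4, 0, 0, 0, 3.0],
    [2, 0, 6.5, 0, 0, 0, 3.0],
    [2, 0, 8.2, 0, 0, 0, 3.0],
    [2, 0, 9.0, 0, 0, 0, 3.0],
    [2, 0, 9.0, 0, 0, 0, 3.0],
    [2, 0, 9.0, 0, 0, 0, 3.0],
    [2, 0, 9.0, 0, 0, 0, 3.0]
  ]
}}

```text
time: 15.8
ee_pos: [636.9, -115.6, 56.9]
orientation: [3.141, -0.385, -0.037]
force: [0.3, -0.3, -0.3]
opening: 0.454
```

```bash
python3 - <<'E'
from m import *
upd([2,0,9,0,0,0]); print(85.4*get_state()['opening'])
from h import *
p,d=camera("side");q=p[80:260,230:410]
cv2.imwrite("pics/side12.png",cv2.cvtColor(cv2.resize(q,None,fx=3.3,fy=3.3),cv2.COLOR_RGB2BGR))
E
```

```text
t 15.8 cmd [ 636.7 -115.5   56.2] meas-cmd [ 0.2 -0.1  0.7] rot err deg 0.05 open 0.454 F [ 0.3 -0.3 -0.3]
38.73958722214447
```

View pics/side12.png

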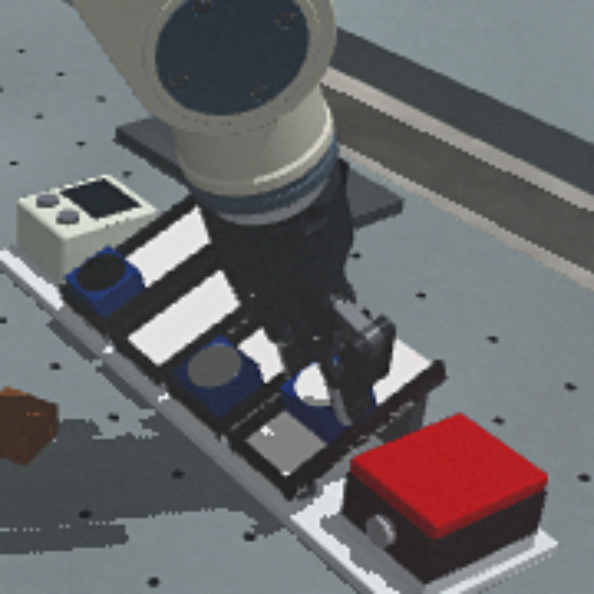

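The white filter is in chute 1 at crop (325,385), with no contact. Release.

{"fn": "apply_moves", "kwargs": {
  "deltas": [
    [0, 0, 0, 0, 0, 0, 5.0],
    [0, 0, 0, 0, 0, 0, 5.0],
    [0, 0, 0, 0, 0, 0, 5.0],
    [0, 0, 0, 0, 0, 0, 5.0],
    [0, 0, -1, 0, 0, 0, 5.0],
    [0, 0, -3, 0, 0, 0, 5.0],
    [0, 0, -7, 0, 0, 0, 5.0],
    [0, 0, -10, 0, 0, 0, 5.0]
  ]
}}

```text
time: 16.85
ee_pos: [598.8, -114.2, 150.6]
orientation: [3.141, -0.384, -0.037]
force: [-0.3, 0.4, -0.5]
opening: 0.587
```

```bash
python3 - <<'E'
from m import *
upd([0,0,-10,0,0,0])
print(go(grasp(3,90)))
from h import *
p,d=camera("side");q=p[80:260,230:410]
cv2.imwrite("pics/side13.png",cv2.cvtColor(cv2.resize(q,None,fx=3.3,fy=3.3),cv2.COLOR_RGB2BGR))
E
```

```text
t 16.85 cmd [ 599.3 -114.1  148.9] meas-cmd [-0.5 -0.1  1.7] rot err deg 0.04 open 0.587 F [-0.3  0.4 -0.5]
[-16.76, 17.61, -0.41, 5.2, -21.57, -26.76]
```

View pics/side13.png

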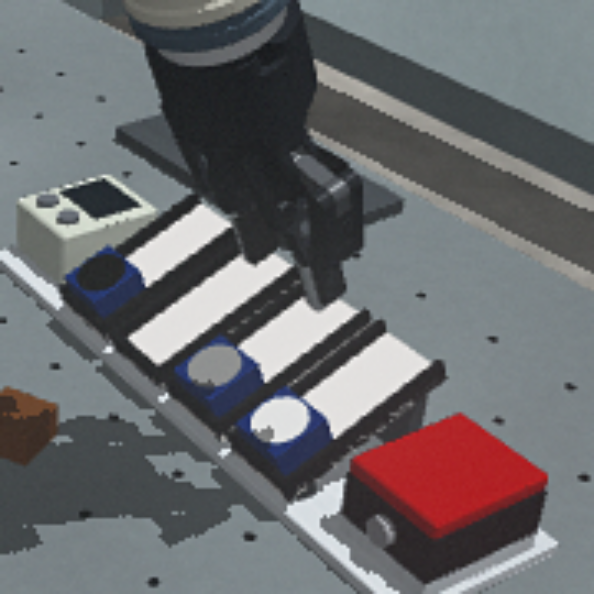

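The white filter has settled at the stop of chute 1, at crop (280,430). Last is the dark-grey filter.

{"fn": "apply_moves", "kwargs": {
  "deltas": [
    [-3, 3, -1.5, 0, 0, 0, 6.5],
    [-7, 7, -1.5, 1, -5, -5, 6.5],
    [-11, 11, -1.5, 2.3, -10, -12, 6.5],
    [-14, 14.5, -1, 3.8, -16, -19, 6.5],
    [-16.75, 17.6, -0.4, 5.2, -21.6, -26.8, 6.5],
    [-16.75, 17.6, -0.4, 5.2, -21.6, -26.8, 6.5],
    [-16.75, 17.6, -0.4, 5.2, -21.6, -26.8, 6.5],
    [-16.75, 17.6, -0.4, 5.2, -21.6, -26.8, 6.5]
  ]
}}

```text
time: 17.9
ee_pos: [436.5, -283.5, 90.4]
orientation: [3.141, -0.0, 0.437]
force: [-0.0, 0.6, 0.7]
opening: 0.767
```

```bash
python3 - <<'E'
from m import *
upd([-16.75,17.6,-0.4,5.2,-21.6,-26.8])
chain(grasp(3,9))
from h import *
p,d=camera("side");q=p[190:370,210:390]
cv2.imwrite("pics/side14.png",cv2.cvtColor(cv2.resize(q,None,fx=3.3,fy=3.3),cv2.COLOR_RGB2BGR))
E
```

```text
t 17.9 cmd [ 436.2 -284.3   89.9] meas-cmd [0.3 0.7 0.5] rot err deg 0.06 open 0.767 F [-0.   0.6  0.7]
[-0.01, -0.0, 8.09, -0.0, 0.03, 0.04] [ 436.  -284.3    9. ]
```

View pics/side14.png

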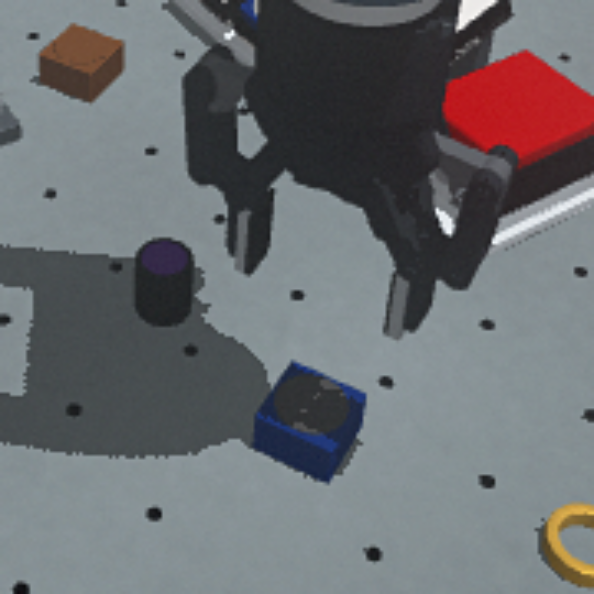

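The jaws are over the dark-grey filter (crop (312,420)), and the violet cylinder is clear. Descend and grip.

{"fn": "apply_moves", "kwargs": {
  "deltas": [
    [0, 0, 3, 0, 0, 0, 6.5],
    [0, 0, 6, 0, 0, 0, 6.5],
    [0, 0, 8.1, 0, 0, 0, 6.5],
    [0, 0, 8.1, 0, 0, 0, 6.5],
    [0, 0, 8.1, 0, 0, 0, 3.0],
    [0, 0, 8.1, 0, 0, 0, 3.0],
    [0, 0, 8.1, 0, 0, 0, 3.0],
    [0, 0, 8.1, 0, 0, 0, 3.0]
  ],
  "force": 50
}}

```text
time: 18.95
ee_pos: [436.9, -284.6, 10.3]
orientation: [3.14, -0.001, 0.437]
force: [-0.1, 2.2, 8.0]
opening: 0.453
```

```bash
python3 - <<'E'
from m import *
upd([0,0,8.1,0,0,0]); print(85.4*get_state()['opening'])
P=place(3,60,12.5)[0]; n=tool(Y,22).apply([0,0,-1])
print(go((P+n*90,tool(Y,22))),P, P+n*90)
print(go((np.array([500,-200,160]),tool(12,8))))
E
```

```text
t 18.95 cmd [ 436.1 -284.3    8.9] meas-cmd [ 0.8 -0.3  1.3] rot err deg 0.12 open 0.453 F [-0.1  2.2  8. ]
38.71253249346351
[28.74, -19.85, -13.27, -5.21, 21.62, 26.8] [646.28813945  16.05981184  58.06619379] [612.59618898  17.29523958 141.5127407 ]
[9.35, -4.93, -15.11, -0.91, 8.0, 13.02]
```

{"fn": "apply_moves", "kwargs": {
  "deltas": [
    [0, 0, -4, 0, 0, 0, 3.0],
    [0, 0, -10, 0, 0, 0, 3.0],
    [3, -2, -15, 0, 0, 0, 3.0],
    [8, -5.5, -16, -1, 5, 6, 3.0],
    [13, -9, -16, -2, 10, 12, 3.0],
    [18, -12.4, -15.5, -3.2, 15, 18, 3.0],
    [23, -15.9, -14.5, -4.3, 19, 23, 3.0],
    [26, -18, -13.8, -5, 21, 26, 3.0]
  ]
}}

```text
time: 19.95
ee_pos: [595.9, -8.7, 147.1]
orientation: [3.141, -0.375, -0.023]
force: [0.7, -0.6, -0.7]
opening: 0.449
```

```bash
python3 - <<'E'
from m import *
upd([26,-18,-13.8,-5,21,26]); print(85.4*get_state()['opening'])
P=place(3,60,12.5)[0]; n=tool(Y,22).apply([0,0,-1])
print(go((P+n*60,tool(Y,22))));print(go((P,tool(Y,22))))
E
```

```text
t 19.95 cmd [595.6 -11.1 146.8] meas-cmd [0.3 2.4 0.3] rot err deg 0.14 open 0.449 F [ 0.7 -0.6 -0.7]
38.33441005527762
[1.37, -2.87, 4.08, -0.21, 0.63, 0.79]
[1.43, -2.85, 10.08, -0.21, 0.63, 0.79]
```

{"fn": "apply_moves", "kwargs": {
  "deltas": [
    [1.4, -2.85, 0.5, -0.2, 0.6, 0.8, 3.0],
    [1.4, -2.85, 2, -0.2, 0.6, 0.8, 3.0],
    [1.4, -2.85, 4, -0.2, 0.6, 0.8, 3.0],
    [1.4, -2.85, 6, -0.2, 0.6, 0.8, 3.0],
    [1.4, -2.85, 8, -0.2, 0.6, 0.8, 3.0],
    [1.4, -2.85, 9.3, -0.2, 0.6, 0.8, 3.0],
    [1.4, -2.85, 10.1, -0.2, 0.6, 0.8, 3.0],
    [1.4, -2.85, 10.1, -0.2, 0.6, 0.8, 3.0]
  ]
}}

```text
time: 20.95
ee_pos: [645.8, 15.8, 57.4]
orientation: [-3.141, -0.383, -0.037]
force: [1.0, 0.3, -1.8]
opening: 0.453
```

```bash
python3 - <<'E'
from m import *
upd([1.4,-2.85,10.1,-0.2,0.6,0.8]); print(85.4*get_state()['opening'])
from h import *
p,d=camera("side");q=p[80:260,210:390]
cv2.imwrite("pics/side15.png",cv2.cvtColor(cv2.resize(q,None,fx=3.3,fy=3.3),cv2.COLOR_RGB2BGR))
E
```

```text
t 20.95 cmd [646.   16.1  57.8] meas-cmd [-0.2 -0.3 -0.4] rot err deg 0.05 open 0.453 F [ 1.   0.3 -1.8]
38.69129801248517
```

View pics/side15.png

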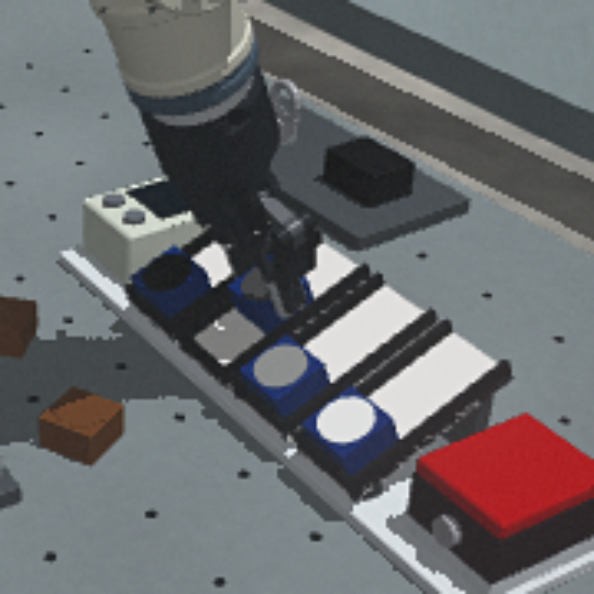

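The dark-grey filter is in chute 3 at crop (265,295). Release, then back well away.

{"fn": "apply_moves", "kwargs": {
  "deltas": [
    [0, 0, 0, 0, 0, 0, 5.0],
    [0, 0, 0, 0, 0, 0, 5.0],
    [0, 0, 0, 0, 0, 0, 5.0],
    [0, 0, 0, 0, 0, 0, 5.0],
    [0, 0, -1, 0, 0, 0, 5.0],
    [0, 0, -3, 0, 0, 0, 5.0],
    [0, 0, -7, 0, 0, 0, 5.0],
    [0, 0, -12, 0, 0, 0, 5.0]
  ]
}}

```text
time: 22.0
ee_pos: [600.1, 17.7, 169.8]
orientation: [-3.141, -0.382, -0.037]
force: [1.1, 0.2, 0.2]
opening: 0.586
```

```bash
python3 - <<'E'
from m import *
upd([0,0,-12,0,0,0])
print(go((np.array([400,330,250.]),tool(Y,22))))
E
```

```text
t 22.0 cmd [601.2  17.7 169.1] meas-cmd [-1.1  0.   0.7] rot err deg 0.08 open 0.586 F [1.1 0.2 0.2]
[-16.68, -30.47, -15.45, -0.01, 0.03, -0.01]
```

{"fn": "apply_moves", "kwargs": {
  "deltas": [
    [-2, -3, -4, 0, 0, 0, 5.0],
    [-5, -8, -8, 0, 0, 0, 5.0],
    [-8, -13, -12, 0, 0, 0, 5.0],
    [-11, -18, -15, 0, 0, 0, 5.0],
    [-14, -23, -15, 0, 0, 0, 5.0],
    [-16.7, -28, -15, 0, 0, 0, 5.0],
    [-16.7, -30.5, -15.5, 0, 0, 0, 5.0],
    [-16.7, -30.5, -15.5, 0, 0, 0, 5.0]
  ]
}}

```text
time: 23.0
ee_pos: [416.2, 316.2, 261.4]
orientation: [-3.122, -0.348, -0.008]
force: [0.2, -1.2, 0.3]
opening: 0.586
```

```bash
python3 - <<'E'
from m import *
upd([-16.7,-30.5,-15.5,0,0,0])
from h import *
S={}
for n in("top","side"):
    p,d=camera(n);q=p[60:290,90:420] if n=="top" else p[90:290,170:400]
    S[n]=(p,d)
    cv2.imwrite(f"pics/{n}16.png",cv2.cvtColor(cv2.resize(q,None,fx=2.4,fy=2.4),cv2.COLOR_RGB2BGR))
for n in S:
    p,d=S[n];W=world(n,d);hsv=cv2.cvtColor(p,cv2.COLOR_RGB2HSV)
    for k in range(1,5):
        L=Ro.from_euler('z',-Y,degrees=True).apply((W-chute(k)).reshape(-1,3)).reshape(W.shape)
        # height above floor, along slope
        s=(L[...,0]+55)*np.cos(a)+(L[...,2]-14)*np.sin(a);h=-(L[...,0]+55)*np.sin(a)+(L[...,2]-14)*np.cos(a)
        m=(d>0)&(abs(L[...,1])<26)&(h>18)&(h<32)&(s>-15)&(s<110)
        P=W[m];c=P.mean(0);nv=np.linalg.svd(P-c)[2][2];nv*=np.sign(nv[2])
        ss=np.percentile(s[m],[2,98]);yy=np.percentile(L[...,1][m],[2,98])
        print(n,k,m.sum(),"tilt",np.degrees(np.arccos(nv[2])).round(1),"s",ss.round(1),ss.mean().round(1),"y",yy.round(1),yy.mean().round(1),"h",np.median(h[m]).round(1),"window",np.median(p[m&(abs(s-ss.mean())<8)&(abs(L[...,1]-yy.mean())<8)],axis=0))
    ob=(d>0)&(W[...,2]>10)&(W[...,2]<90)&(abs(W[...,0]-415)<35)&(abs(W[...,1])<35)
    r=cv2.minAreaRect(W[ob][:,:2].astype(np.float32));print("lens",np.round(r[0],1),np.round(r[1],1),r[2],W[ob][:,2].max())
E
```

```text
t 23.0 cmd [399.7 330.3 250.4] meas-cmd [ 16.5 -14.1  11. ] rot err deg 3.07 open 0.586 F [ 0.2 -1.2  0.3]
top 1 486 tilt 22.0 s [ 0.2 38.5] 19.4 y [-18.5  20. ] 0.8 h 25.2 window [234. 229. 229.]
top 2 473 tilt 22.7 s [-0.9 37.6] 18.3 y [-19.2  18.3] -0.4 h 25.2 window [153. 146. 147.]
top 3 471 tilt 22.0 s [-0.2 38.3] 19.1 y [-20.1  18.3] -0.9 h 25.2 window [76. 72. 73.]
top 4 472 tilt 22.0 s [ 0.3 37.4] 18.8 y [-19.9  19. ] -0.5 h 25.1 window [40. 38. 39.]
lens [ 4.153e+02 -4.000e-01] [42.5 31.7] 85.31190490722656 58.79807067734407
side 1 370 tilt 23.0 s [ 1.5 39.9] 20.7 y [-20.  19.] -0.5 h 25.2 window [211.5 213.  213. ]
side 2 322 tilt 23.5 s [ 1.3 40.1] 20.7 y [-20.5  19. ] -0.8 h 25.0 window [133. 135. 134.]
side 3 284 tilt 23.5 s [ 1.4 40. ] 20.7 y [-20.7  19.2] -0.7 h 25.0 window [70. 71. 72.]
side 4 241 tilt 24.0 s [ 1.4 40.2] 20.8 y [-21.6  18.1] -1.7 h 25.1 window [36. 38. 38.]
lens [ 4.177e+02 -2.000e-01] [43.8 32.5] 85.15364837646484 58.04058391980328
```

View pics/top16.png

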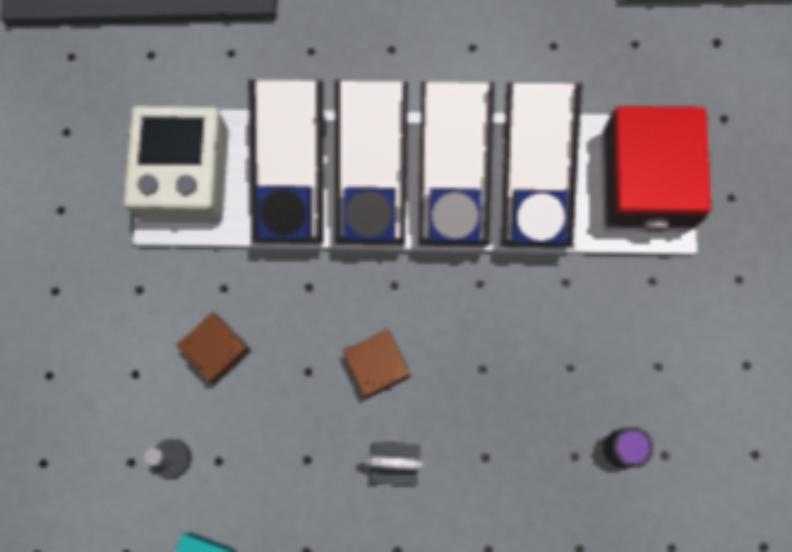

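View pics/side16.png

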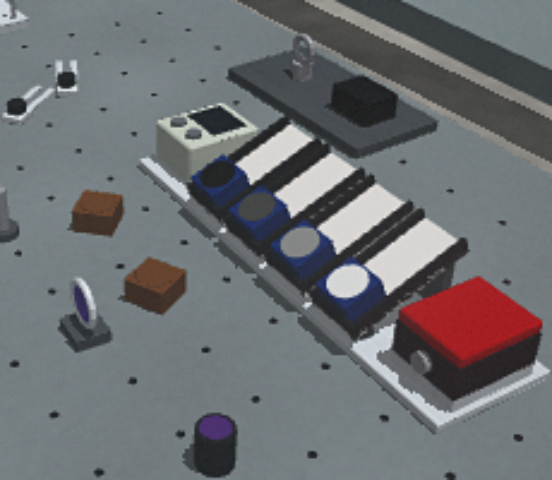

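All four filters sit at their stops, white to black from the laser head (top crop (540,217), (455,216), (368,213), (284,211)). The lens mount has not moved. The last retreat stopped about 20 mm short of its target in free air, so I'll check that the arm is at rest before handing in.

```bash
python3 - <<'E'
from bench import *
s=get_state();print(s['time'],s['ee_pos'],abs(s['qvel']).max(),s['joints'].round(2),s['force'].round(1))
print(sign_off())
E
```

```text
23.1 [415.71193649 313.78841905 260.34167227] 0.01746742845626544 [ 0.75  0.13  2.01 -0.33  0.76  2.54] [-0.6 -0.5 -0.8]
the job is handed in; nothing more can be done
None
```

The four filters are loaded one to a chute, in order from the laser head: white, light grey, dark grey, black. The job was handed in at about 23 s.

**Filters:** In my last check, both cameras showed each one window up against its stop. Measured lean was 22–24°, the offset along the chute was within 2 mm and across it within 2 mm, and the height was right to about 1 mm.

**Lens mount:** It read the same in both views as at the start, with no visible tip.

**Forces:** The wrist readings I saw stayed below about 9 N. These were taken at the end of each move, so a brief peak in between would not show.

**One check disagreed:** The final retreat stopped about 20 mm and 3° short of its target, in free air. The last joint had reached the end of its range (2.54 rad). I had asked for a pose beyond that, and the interface held the arm at the limit. The joint read 2.54 to two decimals, so I could not confirm it stayed just inside. The arm was touching nothing and nearly still (0.017 rad/s at most) when I handed in.

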